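# Load the charged battery into the fence energiser and bolt it in

### The job

Draw the barrel bolt of the energiser's battery bay fully back, then lift the charged battery out of its dock, stand it upright on the bare bench and let go, so that you can take it again the other way round (the dock's back plate and the bay's side walls leave different faces free). Lower it, foot towards the bolt, into the bay until it stands flat on the bay's floor, then slide the bolt over its foot and fully home in the keeper. Do not let the battery fall or tip over, and leave the two small clay pots and the tape measure where they are.

Things in the scene. Friction and masses are not known exactly. Their poses are not given: they have to be found in the camera images.
- battery: Loose black box-shaped battery, grey top, 0.25 to 0.5 kg, standing upright in the dock: 44 mm along its x, 54 mm along its y, 80 mm high. Origin: centre of the box's underside, z up. A foot, 20 mm wide (y), 10 mm high, sticks out at the bottom of its -x face to x = -66 mm. Starts with its axes along the dock's, about 0.02 rad; in the bay they must agree with the bay's.
- battery_foot (a point): Point on top of the battery's foot, at battery x = -52 mm, y = 0, z = 10 mm.
- charging_dock: Fixed grey dock. Origin: at bench height under the battery's place (within 2 mm), z up. The battery stands on its tray, 10 mm thick, x = -75 to +35 mm, y = -42 to +42 mm. A back plate, 66 mm wide, level with the battery's top (90 mm over the bench), stands right behind it at x = +24 to +33 mm: here the battery can be taken only across its y faces (54 mm apart).
- battery_bay: Fixed metal battery bay. Origin: at bench height under the battery's place, z up; -x is the bolt's side (towards the robot), y runs along the bolt. Base plate 8 mm thick, x = -78 to +36, y = -48 to +120 mm. Side walls at |y| = 31 to 37 mm, x = -25 to +25 mm, 88 mm high over the bench, level with the seated battery's top: here it can be held only across its x faces (44 mm apart).
- bay_seat (a point): Where the underside centre of the seated battery belongs: bay x = y = 0, z = 8 mm; play 3.5 mm in x, 4 mm in y. Low lips bound the place: behind at x = 25.5 to 31.5 mm, 22 mm high over the bench; in front at x = -25.5 to -31.5 mm, |y| = 16 to 31 mm, 15 mm high; the foot passes between the front two.
- keeper (a point): Middle of the keeper, on the bolt's axis: bay x = -52, y = -26, z = 26 mm. The keeper (y = -32 to -20 mm) and the bolt's two guides (y = 22 to 32 and 104 to 114 mm) are straps 28 mm wide in x, 37 mm high over the bench. A terminal box, up to 30 mm high over the bench, lies at x = -14 to +30, y = 50 to 114 mm.
- bolt (a joint): Slide of the barrel bolt, m: 0 = fully drawn back (tip at bay y = +21 mm), 0.051 = fully home through the keeper (tip at y = -30 mm); it moves along the bay's -y as it grows. Rod 10 mm thick, axis 26 mm over the bench, 3 mm above a seated battery's foot. Starts part-way, in the foot's path. Slides stiffly (about 2 N), stays where left, firm stops at both ends.
- bolt_knob (a point): Centre of the top of the bolt's upright steel knob, a pin 14 mm thick, cylindrical from 39 to 66 mm over the bench. This point is 66 mm over the bench, at bay x = -52 mm, y = 93 mm minus the bolt's joint value. Pinch or push the knob to move the bolt.
- clay_pot_4: Loose small clay pot, 74 mm wide, 65 mm high, a bystander. Origin: centre of its underside.
- clay_pot_5: Loose small clay pot standing upside down, 84 mm wide, 74 mm high, a bystander. Origin: centre of its underside.
- tape_measure: Loose yellow tape measure, 38 x 82 x 64 mm, a bystander. Origin: centre of its underside.

How it is judged (in metres and radians):
On the way, in this order (a step that is already met when the one before it is completed fails the run):
1. the bolt is drawn fully back (within 6 mm of its stop) (value of joint bolt below 0.006 m), for 0.1 s.
2. the battery stands upright on the bare bench, released (height (world z) of battery below 0.004 m and angle between battery's own z axis and vertical below 0.08 rad and linear speed of battery below 0.02 m/s and contact force between the fingers and battery below 0.1 N), for 0.2 s.
3. the battery stands flat on the bay's floor between its walls and lips, foot on the bolt's side, released (z of battery in the frame of battery_bay between 0.005 and 0.011 m and x of battery in the frame of battery_bay between -0.008 and 0.008 m and y of battery in the frame of battery_bay between -0.008 and 0.008 m and x of battery_foot in the frame of battery_bay below -0.04 m and angle between battery's own z axis and vertical below 0.08 rad and contact force between the fingers and battery below 0.1 N), for 0.2 s.
4. the bolt is slid over the foot and home in the keeper (within 5 mm of its stop) (value of joint bolt above 0.046 m), for 0.2 s.
At the end, for the whole second after the job is handed in: The battery stands flat and upright (within 0.08 rad) on the floor of the bay, centred within 8 mm, foot under the bolt, at rest and released; the bolt is within 5 mm of its home stop, through the keeper (all of step 3 and value of joint bolt above 0.046 m and linear speed of battery below 0.02 m/s); the robot touches nothing.
It fails at once if the battery is let fall (over 0.5 m/s while the fingers do not touch it) (linear speed of battery above 0.5 m/s and contact force between the fingers and battery below 0.1 N).
It fails at once if the battery tips by more than 0.8 rad (angle between battery's own z axis and vertical above 0.8 rad).
It fails at once if the upright small pot is moved by more than 30 mm (distance of clay_pot_4 from where it was at the start of the episode above 0.03 m).
It fails at once if the upturned small pot is moved by more than 30 mm (distance of clay_pot_5 from where it was at the start of the episode above 0.03 m).
It fails at once if the tape measure is moved by more than 30 mm (distance of tape_measure from where it was at the start of the episode above 0.03 m).
It also fails if it takes over 72 s, if anything falls off the work surface, if the arm or the gripper's body presses on something with over 40 N, if the wrist force passes 120 N, or if a joint passes its speed limit or range.

### The arm

A 6-joint arm with a two-finger parallel gripper is mounted at the origin on a cart in front of the work surface, level with it; the furniture and walls round the work are solid. World frame = base frame: x ahead of the robot, y to its left, z up, the work surface at z = 0. Lengths are in m, angles in degrees, forces in N, time in s.
With the tool pointing down it reaches from about 0.375 to 0.9 m from the base axis. Payload 3.1 kg.
Tool frame: the origin (TCP) lies midway between the tips of the shut fingers; the grasp point (between the pads) lies 19 mm behind it; z points along the fingers, y is the line along which they close (so a half turn about z gives the same grasp; the last joint's range is limited). The gripper opens to 87 mm and grips with 3 to 60 N. Pads are 19 mm wide; open, the fingers measure 117 mm over their backs; the gripper's body (75 mm by 190 mm) begins 51 mm behind the grasp point.
Start: joints at [56.121, 30.224, 82.088, -0, 67.689, -10.227], TCP at [0.251, 0.572, 0.223] pointing down, gripper open.
Joint ranges: [-176.69, 176.69], [-43.24, 126.21], [12.49, 139.97], [-82, 262], [0, 151.66], [-163.58, 163.58]. Speed limits (degrees/s): [159.86, 159.86, 180, 180, 180, 180].

### API

Orientations are given as a 3x3 rotation matrix whose columns are the frame's x, y, z axes.
In Python, from station import manip, telemetry, viewer gives the robot as it stands. Calls block until the motion is done:
- manip.movep(position, orientation): joint-space move of the TCP to a pose.
- manip.move_straight(position, vel=0.15, frame=None): straight line of the TCP; frame=None keeps the orientation; vel is the mean speed in m/s.
- manip.set_joints(angles): joint-space move.
- manip.gripper_to(opening, force=None): finger opening in m; force is the grip in N (None keeps the last); returns when the fingers have stopped.
- manip.hold(seconds).
- manip.solve_ik(position, orientation): joint angles nearest the present ones, or None.
- telemetry.get_state(): the state.
- viewer.read_camera(name): name is "scene" or "top"; returns a dict with "pixels" (400x640x3 uint8, red, green, blue), "range_z" (400x640 float32, m along the optical axis (not along the pixel's ray), 0 where there is no reading), "K" (3x3 intrinsics, pixels), "rvec" (rotation vector, rad) and "tvec" (3), from world to camera coordinates, as OpenCV has them. Camera axes: x right, y down, z forward; pixel columns grow to the right and rows downward; lengths in m; the calibration is good to about 2 mm. A picture is of the moment at which its call begins.
A pose or a line that the arm cannot do raises manip.PlanningError and nothing moves.
- manip.finish_job(): hands the job in; it is judged then, once.
The state is a dict: "t": time; "joint_pos": joint angles; "dq": joint speeds; "joint_torque": joint torques, N m; "eef_pos": TCP position; "eef_rot": TCP orientation; "ft_force": force on the tool from outside, world axes, zero at the start; "wrist_torque": the same for the moment, N m; "gripper_width": finger opening in m; "finger_force": force on a finger pad.
Only numpy, scipy, OpenCV 4.12 (cv2) and the standard library are available. Lean on these libraries where they do the work, as an engineer would, in place of code of your own. Each camera call takes 0.05 s, during which the arm holds its last target. There are 200 camera calls.

## Working session

There is one attempt and no reset: what is moved stays moved. The work goes in short steps, each a Python script; the robot and the scene stay as the last script left them, time stands still between calls to the robot, and variables do not carry over. Pictures are saved under pics/ and viewed, at most 10 in all, crops included, and the job is handed in when it is done.

```bash
mkdir -p pics; ls; python3 - <<'E'
from station import manip, telemetry, viewer
import cv2,numpy as np
for n in ("scene","top"):
    c=viewer.read_camera(n); cv2.imwrite(f"pics/{n}0.png",c["pixels"][:,:,::-1]); np.savez(f"{n}0.npz",**{k:c[k] for k in("pixels","range_z","K","rvec","tvec")})
    R=cv2.Rodrigues(np.array(c["rvec"],float))[0]; print(n,(-R.T@np.ravel(c["tvec"])).round(3),R[2].round(2),c["K"][0][0])
s=telemetry.get_state();print(s["t"],s["eef_rot"],s["gripper_width"])
E
```

```text
pics
scene [-0.287 -0.428  0.598] [ 0.76  0.43 -0.49] 491.21678344720533
top [ 0.388 -0.002  1.023] [ 0.15  0.01 -0.99] 410.2573495654997
0.1 [[-9.16003331e-01  4.01169139e-01 -1.10417816e-03]
 [ 4.01170500e-01  9.16001949e-01 -1.63091829e-03]
 [ 3.57155259e-04 -1.93689030e-03 -9.99998060e-01]] 0.08683052533539755
```

View pics/scene0.png

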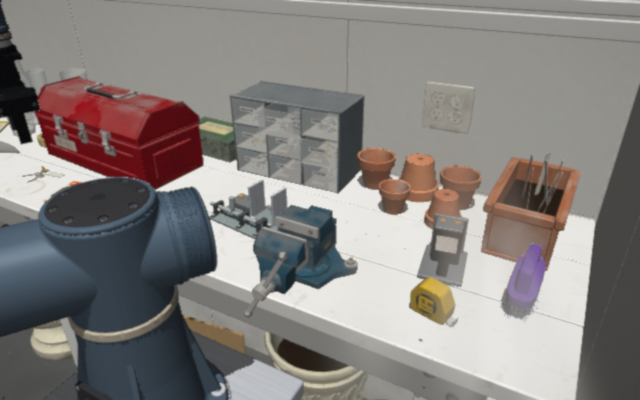

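View pics/top0.png

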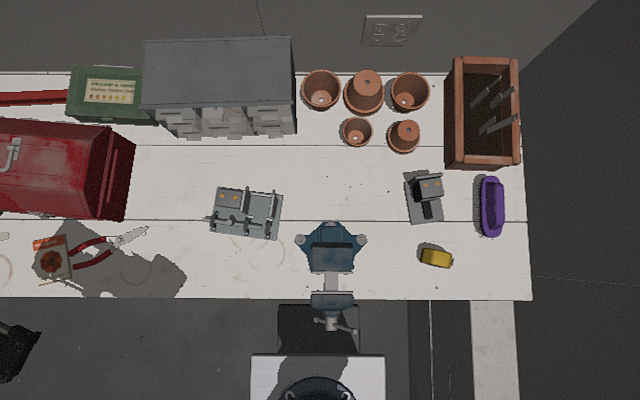

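The top view shows the bay at about (245,212), the dock with the battery at (426,195), a vise between them at (330,250), and the tape measure at (436,257). I'll enlarge the bay and dock areas in both views.

```bash
python3 - <<'E'
import cv2,numpy as np
def crop(n,x0,y0,w,h,s):
    im=np.load(n+"0.npz")["pixels"][y0:y0+h,x0:x0+w,::-1]
    im=cv2.resize(im,None,fx=s,fy=s,interpolation=cv2.INTER_CUBIC)
    for i in range(0,w,10):
        cv2.line(im,(i*s,0),(i*s,8 if i%50 else 16),(0,0,255),1)
        if i%20==0: cv2.putText(im,str(x0+i),(i*s+2,18),0,.38,(0,0,255),1)
    for j in range(0,h,10):
        cv2.line(im,(0,j*s),(8,j*s),(0,0,255),1)
        if j%20==0: cv2.putText(im,str(y0+j),(9,j*s+4),0,.38,(0,0,255),1)
    return im
a=crop("top",195,175,100,75,6); cv2.imwrite("pics/bay_top.png",a[:, :])
b=crop("scene",200,170,100,75,8); cv2.imwrite("pics/bay_scene.png",b)
c=crop("top",395,160,60,70,6);d=crop("scene",410,205,60,80,6)
h=max(c.shape[0],d.shape[0]); f=lambda m:cv2.copyMakeBorder(m,0,h-m.shape[0],0,0,cv2.BORDER_CONSTANT)
cv2.imwrite("pics/dock.png",np.hstack([f(c),f(d)]))
E
```

```text
(no output)
```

View pics/bay_top.png

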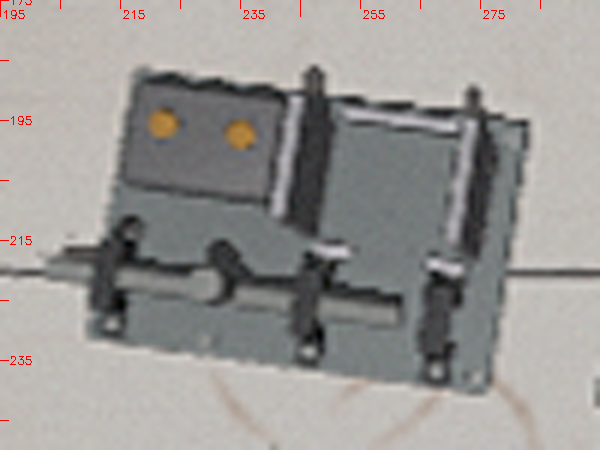

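View pics/bay_scene.png

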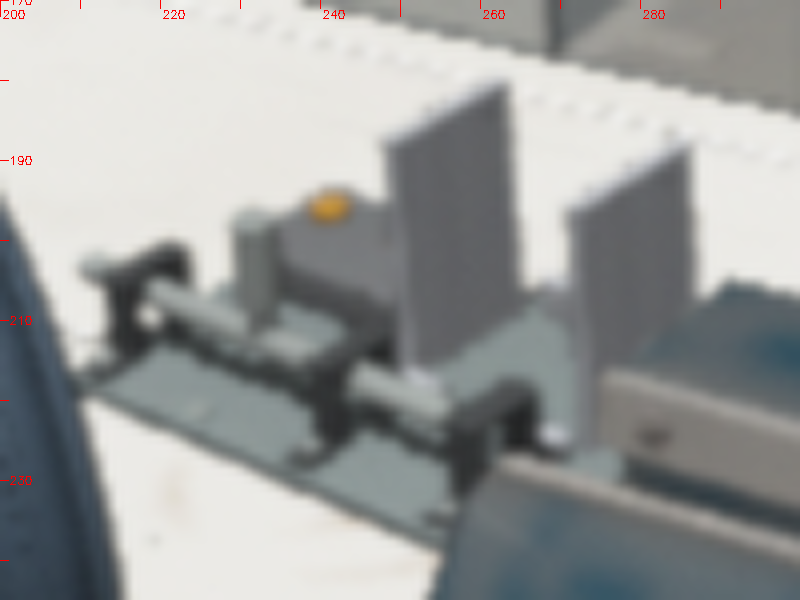

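View pics/dock.png

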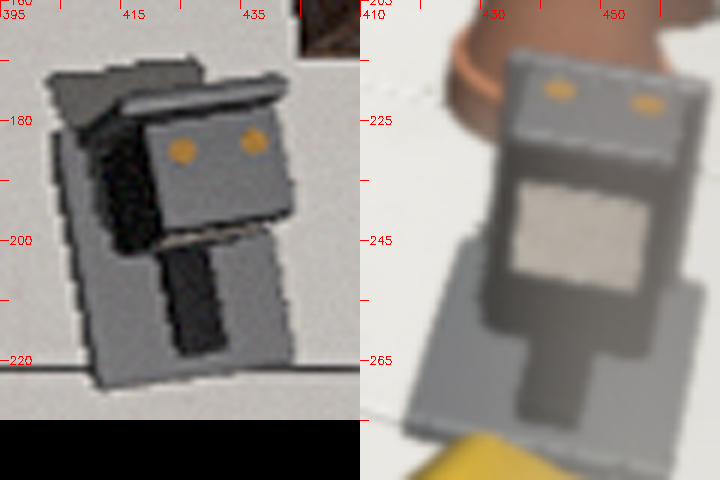

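Bay: plate corners in the top view at roughly (218,187), (283,195), (276,240) and (210,232), with the knob disc at about (230,222). In the scene view the knob top is near (231.5,197). Battery: the top face's near edge runs (422,198)–(444,195) in the top view and (436.5,228)–(462.5,232) in the scene view, with the foot pointing down towards the robot. Next I fit the poses.

```bash
cat > geo.py <<'E'
import numpy as np,cv2
from scipy.optimize import least_squares
def load(n,tag="0"):
    c=np.load(f"{n}{tag}.npz"); return c
def proj(c,P): return cv2.projectPoints(np.asarray(P,float).reshape(-1,1,3),np.asarray(c["rvec"],float),np.asarray(c["tvec"],float),np.asarray(c["K"],float),None)[0][:,0]
def px(X,Y,x0,y0,s): return (x0+(X+.5)/s-.5,y0+(Y+.5)/s-.5)
def w(p,pose):
    p=np.atleast_2d(p); c,s=np.cos(pose[2]),np.sin(pose[2])
    return np.c_[pose[0]+c*p[:,0]-s*p[:,1],pose[1]+s*p[:,0]+c*p[:,1],p[:,2]+(pose[3] if len(pose)>3 else 0)]
def fit(obs,x0):
    # obs: list of (cam, pixel, local point mm)
    def r(q): return np.concatenate([proj(c,w(np.array(p)/1e3,q))[0]-u for c,u,p in obs])
    s=least_squares(r,x0,loss="soft_l1"); return s.x,r(s.x).reshape(-1,2)
def tri(c1,u1,c2,u2):
    M=[np.c_[cv2.Rodrigues(np.asarray(c["rvec"],float))[0],np.ravel(c["tvec"])] for c in(c1,c2)]
    n=[cv2.undistortPoints(np.array([[u]],float),np.asarray(c["K"],float),None)[0,0] for c,u in((c1,u1),(c2,u2))]
    X=cv2.triangulatePoints(M[0],M[1],n[0],n[1]).ravel(); return X[:3]/X[3]
E
cat > est.py <<'E'
from geo import *
T,S=load("top"),load("scene")
bt=lambda X,Y:px(X,Y,195,175,6); bs=lambda X,Y:px(X,Y,200,170,8)
dt=lambda X,Y:px(X,Y,395,160,6); ds=lambda X,Y:px(X-360,Y,410,205,6)
bay=[(T,bt(140,70),(36,120,8)),(T,bt(528,122),(36,-48,8)),(T,bt(485,392),(-78,-48,8)),(T,bt(88,340),(-78,120,8)),
 (S,bs(80,388),(-78,120,8)),(S,bs(401,150),(-25,31,88)),(S,bs(508,84),(25,31,88)),(S,bs(690,147),(25,-37,88)),(S,bs(582,214),(-25,-37,88)),(S,bs(568,212),(-25,-31,88)),(S,bs(386,147),(-25,37,88)),
 (T,bt(275,215),(-25,37,88)),(T,bt(450,250),(-25,-31,88))]
q,r=fit(bay,[.6,.2,0]); print("bay",q.round(4),"\n",r.round(1).tolist())
q2,_=fit(bay,[.6,.2,0,0]); print(" with z",q2.round(4))
k=tri(T,bt(210,284),S,bs(252,217)); print("knob",k.round(4))
c,s=np.cos(q[2]),np.sin(q[2]); d=k[:2]-q[:2]; print("knob in bay",(c*d[0]+s*d[1]).round(4),(-s*d[0]+c*d[1]).round(4))
bat=[(T,dt(145,122),(22,27,80)),(T,dt(275,108),(22,-27,80)),(T,dt(163,228),(-22,27,80)),(T,dt(293,212),(-22,-27,80)),
 (T,dt(178,355),(-66,10,10)),(T,dt(227,347),(-66,-10,10)),
 (S,ds(500,139),(-22,27,80)),(S,ds(677,163),(-22,-27,80)),(S,ds(480,328),(-22,27,0)),(S,ds(650,357),(-22,-27,0)),(S,ds(516,417),(-66,10,10)),(S,ds(578,428),(-66,-10,10))]
q,r=fit(bat,[.6,-.2,0,0.01]); print("bat",q.round(4),"\n",r.round(1).tolist())
dk=[(T,dt(100,388),(-75,42,10)),(T,dt(293,362),(-75,-42,10)),(T,dt(55,135),(35,42,10)),(S,ds(405,433),(-75,42,10)),(S,ds(705,285),(35,-42,10)),]
q,r=fit(dk,[.6,-.2,0]); print("dock",q.round(4),r.round(1).tolist())
E
python3 est.py
python3 - <<'E'
import sys; sys.path.insert(0,'.')
from geo import *
# depth clouds: height maps around from top
for n in("top","scene"):
    c=load(n); Z=c["range_z"]; K=c["K"]; R=cv2.Rodrigues(c["rvec"].astype(float))[0]
    v,u=np.mgrid[:400,:640]; P=np.stack([(u-K[0,2])/K[0,0]*Z,(v-K[1,2])/K[1,1]*Z,Z],-1).reshape(-1,3)
    Wd=(P-np.ravel(c["tvec"]))@R; np.save(n+"_xyz.npy",Wd.reshape(400,640,3))
t=np.load("top_xyz.npy")
for name,(a,b) in dict(bench1=(300,170),bench2=(380,220),tool=(60,180),pot=(403,135),pot2=(357,131),tape=(436,257),battop=(430,188),visetop=(330,250),vise=(332,300),plant=(490,110)).items(): print(name,t[b,a].round(3))
m=(t[...,2]>.03)&(t[...,0]>.3)&(t[...,0]<.75)
for x in np.arange(.35,.8,.05):
    print(x.round(2),[int(1000*np.nanmax(np.append(t[...,2][(abs(t[...,0]-x)<.025)&(abs(t[...,1]-y)<.025)],-.001))) for y in np.arange(-.4,.45,.05)])
E
```

```text
bay [ 0.5041  0.1398 -0.135 ] 
 [[0.1, 0.1], [1.5, 0.6], [1.6, 1.1], [0.7, 0.2], [-1.6, -2.5], [-0.7, -1.5], [1.0, -1.5], [1.1, -1.3], [-0.2, -0.9], [-0.6, -1.4], [-0.8, -1.8], [-0.0, 1.2], [0.1, -0.5]]
 with z [ 0.5065  0.1419 -0.1278 -0.0055]
knob [0.4621 0.2095 0.0642]
knob in bay -0.051 0.0634
bat [ 0.543  -0.2591  0.1548  0.0053] 
 [[-0.9, -0.2], [0.4, -1.3], [-0.4, 0.8], [1.1, -0.0], [0.3, -0.0], [0.2, 0.1], [0.6, -0.3], [0.1, 0.7], [-0.3, 1.9], [-0.9, 2.5], [-0.3, -2.4], [0.1, -2.0]]
dock [ 0.5407 -0.2584  0.1508] [[0.3, 1.1], [1.7, 0.5], [-0.1, -0.2], [-0.6, -3.0], [0.2, -1.4]]
bench1 [0.6   0.049 0.   ]
bench2 [ 0.474 -0.152  0.001]
tool [0.536 0.53  0.201]
pot [ 0.671 -0.2    0.075]
pot2 [ 0.701 -0.097  0.008]
tape [ 0.384 -0.27   0.064]
battop [ 0.541 -0.255  0.09 ]
visetop [ 0.398 -0.024  0.131]
vise [ 0.293 -0.029  0.133]
plant [ 0.733 -0.41   0.075]
0.35 [5, 5, 65, 65, 5, 5, 16, 134, 134, 15, 5, 5, 6, 7, 8, 6, 6]
0.4 [5, 14, 67, 66, 5, 5, 32, 135, 1023, 30, 13, 4, 5, 6, 5, 5, 6]
0.45 [92, 5, 13, 14, 11, 6, 31, 115, 115, 32, 40, 41, 70, 40, 34, 6, 5]
0.5 [94, 6, 92, 93, 13, 5, 6, 5, 5, 5, 90, 88, 91, 42, 6, 6, 5]
0.55 [93, 5, 94, 94, 93, 5, 5, 5, 4, 6, 89, 91, 90, 34, 5, 6, 7]
0.6 [125, 124, 124, 91, 6, 7, 5, 5, 4, 7, 6, 6, 7, 5, 6, 5, 6]
0.65 [171, 174, 124, 77, 79, 63, 68, 66, 5, 6, 97, 212, 212, 211, 168, 167, 6]
0.7 [174, 176, 123, 77, 78, 67, 69, 67, 5, 221, 221, 221, 221, 221, 221, 221, 69]
0.75 [175, 177, 123, 86, 86, 95, 98, 88, 86, 216, 217, 217, 217, 217, 217, 216, -1]
```

```bash
cat >> est.py <<'E'
print("--- with per-camera pixel bias")
def fitb(sets,x0):
    n=len(sets)
    def r(q):
        b={id(T):q[-4:-2],id(S):q[-2:]}; o=[q[-4:]/1.5]
        for i,ob in enumerate(sets):
            o+=[proj(c,w(np.array(p)/1e3,q[3*i:3*i+3]))[0]-u+b[id(c)] for c,u,p in ob]
        return np.concatenate(o)
    s=least_squares(r,np.r_[np.ravel(x0),0,0,0,0],loss="soft_l1"); return s.x
bat10=[(c,u,(p[0],p[1],p[2]+10)) for c,u,p in bat]
q=fitb([bay,bat10,dk],[[.5,.14,-.13],[.54,-.26,.15],[.54,-.26,.15]]); print(q.round(4))
t=np.load("top_xyz.npy")
for nm,sel in dict(vise=(t[...,2]>.05)&(abs(t[...,1])<.12)&(t[...,0]<.55)&(t[...,2]<.2),planter=(t[...,2]>.05)&(t[...,1]<-.27)&(t[...,0]>.58)&(t[...,1]>-.5),cab=(t[...,2]>.15)&(t[...,0]>.55)&(t[...,1]>.0)&(t[...,1]<.3)).items():
    p=t[sel]; print(nm,p.min(0).round(3),p.max(0).round(3))
p=t[(t[...,2]>.1)&(t[...,0]>.4)&(abs(t[...,1])<.12)&(t[...,0]<.5)]; print("vise>.1 x max",p.max(0) if len(p) else None)
# battery top & wall tops by depth
p=t[(t[...,2]>.084)&(t[...,2]<.1)&(abs(t[...,0]-.54)<.04)&(abs(t[...,1]+.26)<.045)]; print("battop",p.mean(0).round(4),len(p),cv2.minAreaRect((p[:,:2]*1000).astype(np.float32)))
p=t[(t[...,2]>.08)&(t[...,2]<.1)&(abs(t[...,0]-.50)<.06)&(abs(t[...,1]-.14)<.08)]; print("walltops",p.mean(0).round(4),len(p),cv2.minAreaRect((p[:,:2]*1000).astype(np.float32)))
E
python3 est.py | sed -n '/---/,$p'
```

```text
--- with per-camera pixel bias
[ 0.5045  0.1399 -0.1299  0.5412 -0.2589  0.155   0.5402 -0.2584  0.1588
 -0.5899 -0.4447  0.1926  1.5812]
vise [ 0.069 -0.08   0.05 ] [0.526 0.115 0.154]
planter [ 0.589 -0.5    0.05 ] [ 0.864 -0.27   0.316]
cab [0.638 0.001 0.15 ] [0.872 0.3   0.316]
vise>.1 x max [0.44650482 0.01922877 0.13347011]
battop [ 0.5468 -0.2553  0.0898] 548 ((547.2817993164062, -255.65374755859375), (55.56772994995117, 65.88361358642578), 8.68161392211914)
walltops [0.5052 0.1446 0.0871] 133 ((505.70074462890625, 143.82199096679688), (74.855224609375, 49.59684371948242), 82.41775512695312)
```

Per-camera biases of a few mm remain, so I'll refine the bay by touch. First pinch the knob across bay y and draw it to the stop, which gives bay y. Then pinch it across bay x, which gives bay x.

```bash
cat > rob.py <<'E'
import numpy as np
from station import manip, telemetry, viewer
def rot(a):
    y=np.array([np.cos(a),np.sin(a),0]); z=np.array([0,0,-1.]); return np.c_[np.cross(y,z),y,z]
def st(): return telemetry.get_state()
def best(p,a):
    q0=np.array(st()["joint_pos"]); c=[]
    for b in(a,a+np.pi):
        q=manip.solve_ik(list(p),rot(b))
        if q is not None: c.append((np.abs(np.array(q)-q0).max(),b,q))
    c.sort(key=lambda e:e[0]); print("ik",[(round(e[0]),round(e[1],2)) for e in c]); return rot(c[0][1])
def show(m=""):
    s=st(); print(m,"t%.1f"%s["t"],"p",np.round(s["eef_pos"],4),"f",np.round(s["ft_force"],1),"w%.4f"%s["gripper_width"],"ff",np.round(s["finger_force"],1)); return s
YAW=-.131; ux=np.array([np.cos(YAW),np.sin(YAW),0]); uy=np.array([-np.sin(YAW),np.cos(YAW),0])
E
python3 - <<'E'
from rob import *
k=np.array([.4625,.2105,0])
R=best(k+[0,0,.2],YAW+np.pi/2)
manip.movep(list(k+[0,0,.2]),R); show("above")
manip.gripper_to(.05,force=8)
manip.move_straight(list(k+[0,0,.075]),vel=.15)
manip.move_straight(list(k+[0,0,.044]),vel=.06); show("down")
manip.gripper_to(.0,force=8); show("pinched")
E
```

```text
ik [(60, 1.44), (120, 4.58)]
above t1.6 p [0.4624 0.2112 0.2001] f [-0.2 -0.7  0. ] w0.0871 ff 0.0
down t4.2 p [0.4624 0.2105 0.0437] f [ 0.7  0.7 -0.2] w0.0500 ff 0.0
pinched t4.9 p [0.4625 0.2103 0.0441] f [-0.5 -1.2  1. ] w0.0138 ff 8.0
```

```bash
python3 - <<'E'
from rob import *
manip.gripper_to(0,force=20)
p=np.array(st()["eef_pos"]); p[2]=.044; s0=show()
d=.022; manip.move_straight(list(p+uy*d),vel=.05); show("22")
while d<.045:
    d+=.0015; manip.move_straight(list(p+uy*d),vel=.03); s=st(); f=np.array(s["ft_force"])@uy
    print(round(d,4),round(float((np.array(s["eef_pos"])-p)@uy),4),round(float(f),2),round(float(np.array(s["ft_force"])@ux),2))
    if f<-9: break
show("stop")
E
```

```text
t5.1 p [0.4625 0.2104 0.0441] f [-0.5 -1.2  2.5] w0.0131 ff 20.0
22 t5.7 p [0.4656 0.2333 0.0441] f [-1.1  2.2  2.6] w0.0133 ff 20.0
0.0235 0.0236 1.76 -0.93
0.025 0.0248 -0.65 0.24
0.0265 0.0264 -1.56 -0.37
0.028 0.0281 -2.33 -0.52
0.0295 0.0297 -1.55 0.57
0.031 0.0304 -3.99 0.92
0.0325 0.0304 -9.44 1.46
stop t7.5 p [0.4665 0.2405 0.044 ] f [ 0.2 -9.6  6.2] w0.0131 ff 20.0
```

```bash
python3 - <<'E'
from rob import *
p=np.array(st()["eef_pos"]); 
manip.gripper_to(.05,force=3); show("open")
manip.move_straight([p[0],p[1],.1],vel=.12)
R=best([p[0],p[1],.1],YAW)
manip.movep([p[0],p[1],.1],R)
manip.move_straight([p[0],p[1],.045],vel=.08); s=show("down")
f0=np.array(s["ft_force"])
manip.gripper_to(0,force=3); s=show("xpinch"); f=np.array(s["ft_force"]); print("df x,y",(f-f0)@ux,(f-f0)@uy, "w",s["gripper_width"])
manip.hold(.3); s=show("held"); f=np.array(s["ft_force"]); print("df",(f-f0)@ux,(f-f0)@uy, np.array(s["eef_pos"])@ux)
E
```

```text
open t8.4 p [0.4668 0.2426 0.044 ] f [ 1.1 -0.  -0.1] w0.0503 ff 0.0
ik [(90, 3.01), (90, -0.13)]
down t11.2 p [0.4667 0.2406 0.0451] f [-0.1 -0.4 -0.3] w0.0502 ff 0.0
xpinch t11.9 p [0.4656 0.2406 0.045 ] f [-2.2  0.9  2.3] w0.0137 ff 3.0
df x,y -2.2080450860605607 1.0079143369044894 w 0.013723688079566889
held t12.2 p [0.4656 0.2405 0.045 ] f [-3.5  2.4  3.1] w0.0140 ff 3.0
df -3.736971321468726 2.354011486642995 0.43022720261073505
```

Contact gives the bay origin as (0.5050, 0.1416), between the two camera estimates. Next, the battery.

```bash
python3 - <<'E'
from rob import *
p=np.array(st()["eef_pos"]); manip.gripper_to(.05,force=3); manip.move_straight([p[0],p[1],.22],vel=.25)
b=np.array([.5414,-.258]); a=.153+np.pi/2
R=best([*b,.22],a); manip.movep([*b,.22],R); manip.gripper_to(.087)
manip.move_straight([*b,.11],vel=.2); show("above")
c=viewer.read_camera("top"); import cv2; cv2.imwrite("pics/grasp.png",cv2.resize(c["pixels"][150:240,370:480,::-1],None,fx=5,fy=5,interpolation=cv2.INTER_CUBIC))
manip.move_straight([*b,.058],vel=.06); s=show("down"); f0=np.array(s["ft_force"])
manip.gripper_to(0,force=6); show("touch"); manip.gripper_to(0,force=25); manip.hold(.2); s=show("gripped")
uyb=np.array([-np.sin(.153),np.cos(.153),0]);print("lat force",(np.array(s["ft_force"])-f0)@uyb)
E
```

```text
ik [(51, 1.72), (202, 4.87)]
above t17.4 p [ 0.5421 -0.2585  0.1106] f [ 0.6 -0.4  0.9] w0.0868 ff 0.0
down t18.5 p [ 0.5417 -0.2582  0.0583] f [ 0.7  1.1 -0.3] w0.0869 ff 0.0
touch t19.1 p [ 0.5421 -0.2592  0.0584] f [-0.2 -4.1  0.7] w0.0539 ff 6.0
gripped t19.6 p [ 0.542  -0.2587  0.0584] f [-0.3 -4.6  2.1] w0.0539 ff 25.0
lat force -5.435052910280225
```

```bash
python3 - <<'E'
from rob import *
s=st(); p=np.array(s["eef_pos"]); 
manip.move_straight([p[0],p[1],.075],vel=.04); s=show("lift")
manip.move_straight([p[0],p[1],.2],vel=.2)
B=[.555,-.02]; R=best([*B,.2],np.pi/2); manip.movep([*B,.2],R)
manip.move_straight([*B,.075],vel=.15); show("carried")
z=.075
manip.move_straight([*B,.052],vel=.05); s=show("low"); fz0=s["ft_force"][2]; z=.052
while z>.0465:
    z-=.001; manip.move_straight([*B,z],vel=.03); s=st(); print(round(z,4),round(s["eef_pos"][2],4),round(s["ft_force"][2]-fz0,2))
    if s["ft_force"][2]-fz0>2.5: break
c=viewer.read_camera("scene"); import cv2; cv2.imwrite("pics/place.png",cv2.resize(c["pixels"][130:300,280:480,::-1],None,fx=4,fy=3.5,interpolation=cv2.INTER_CUBIC))
E
```

```text
lift t20.1 p [ 0.5418 -0.2583  0.075 ] f [-0.4 -0.  -5.1] w0.0538 ff 25.0
ik [(31, 1.57), (211, 4.71)]
carried t22.8 p [ 0.5559 -0.0206  0.0757] f [ 0.8  0.4 -5.2] w0.0538 ff 25.0
low t23.4 p [ 0.5549 -0.02    0.0517] f [ 0.1  0.6 -5.2] w0.0538 ff 25.0
0.051 0.0511 -0.41
0.05 0.05 0.54
0.049 0.0489 0.66
0.048 0.0483 4.82
```

View pics/place.png

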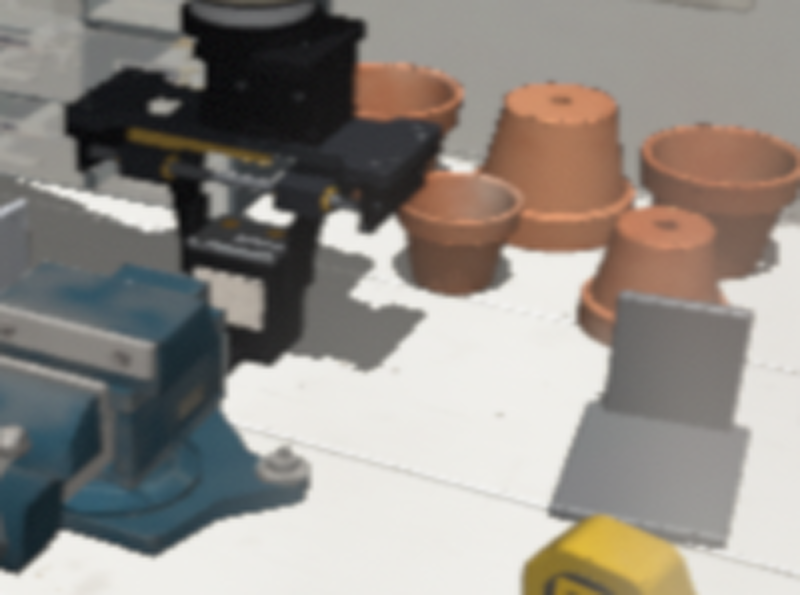

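The battery stands upright on the bench in the grip, about (330,300) in the crop. The dock is empty and the pots are untouched. I'll release it and regrasp across its x faces.

```bash
python3 - <<'E'
from rob import *
s=show("before"); p=np.array(s["eef_pos"]); B=[.555,-.02]
manip.gripper_to(.087,force=6); manip.hold(.3); show("released")
manip.move_straight([*B,.15],vel=.15)
R=best([*B,.15],0.); manip.movep([*B,.15],R); show("rotated")
manip.move_straight([*B,.1],vel=.15); manip.move_straight([*B,.045],vel=.07); s=show("down"); f0=np.array(s["ft_force"])
manip.gripper_to(0,force=6); show("touch"); manip.gripper_to(0,force=25); manip.hold(.2); s=show("gripped"); print(np.array(s["ft_force"])-f0)
E
```

```text
before t24.5 p [ 0.5551 -0.02    0.0483] f [-0.3 -0.4 -0. ] w0.0540 ff 25.0
released t25.6 p [ 0.555 -0.02   0.048] f [ 1.1  0.6 -1.4] w0.0866 ff 0.0
ik [(90, 0.0)]
rotated t27.9 p [ 0.5547 -0.02    0.1495] f [1.2 0.2 0.1] w0.0870 ff 0.0
down t29.3 p [ 0.5553 -0.02    0.0451] f [-0.5  0.   0.3] w0.0871 ff 0.0
touch t30.1 p [ 0.5548 -0.02    0.045 ] f [-0.3 -0.5  0.3] w0.0438 ff 6.0
gripped t30.5 p [ 0.5548 -0.02    0.045 ] f [-0.2  1.4  1.3] w0.0438 ff 25.0
[0.31100217 1.33106522 1.07601433]
```

```bash
python3 - <<'E'
from rob import *
import cv2
manip.move_straight([.555,-.02,.2],vel=.2)
b=[.5050,.1416]; R=best([*b,.2],YAW); manip.movep([*b,.2],R); show("above")
manip.move_straight([*b,.145],vel=.12); manip.hold(.2); s=show("over walls")
f0=np.array(s["ft_force"])
for z in(.135,.12,.105,.09,.078):
    manip.move_straight([*b,z],vel=.05); s=show(); d=np.array(s["ft_force"])-f0
    if np.abs(d).max()>8: print("contact"); break
ims=[]
for n,(x0,y0,w_,h_) in dict(scene=(200,130,130,110),top=(195,165,110,93)).items():
    c=viewer.read_camera(n); im=c["pixels"][y0:y0+h_,x0:x0+w_,::-1]; ims.append(cv2.resize(im,(400,int(400*h_/w_)),interpolation=cv2.INTER_CUBIC))
h=max(i.shape[0] for i in ims); cv2.imwrite("pics/ins.png",np.hstack([cv2.copyMakeBorder(i,0,h-i.shape[0],0,0,0) for i in ims]))
E
```

```text
ik [(25, -0.13)]
above t32.1 p [0.5047 0.1417 0.199 ] f [ 0.1 -0.6 -4.1] w0.0440 ff 25.0
over walls t33.0 p [0.5058 0.1415 0.1459] f [ 0.7 -0.2 -4. ] w0.0439 ff 25.0
 t33.3 p [0.5045 0.1416 0.1345] f [ 0.1  0.1 -4.6] w0.0441 ff 25.0
 t33.8 p [0.5047 0.1416 0.1195] f [ 0.8 -0.4 -4.5] w0.0436 ff 25.0
 t34.2 p [0.5047 0.1416 0.1046] f [-0.2  0.5 -4.2] w0.0440 ff 25.0
 t34.7 p [0.5047 0.1416 0.0896] f [ 0.1  0.2 -5.1] w0.0438 ff 25.0
 t35.0 p [0.5046 0.1416 0.0775] f [ 0.2  0.2 -4. ] w0.0439 ff 25.0
```

View pics/ins.png

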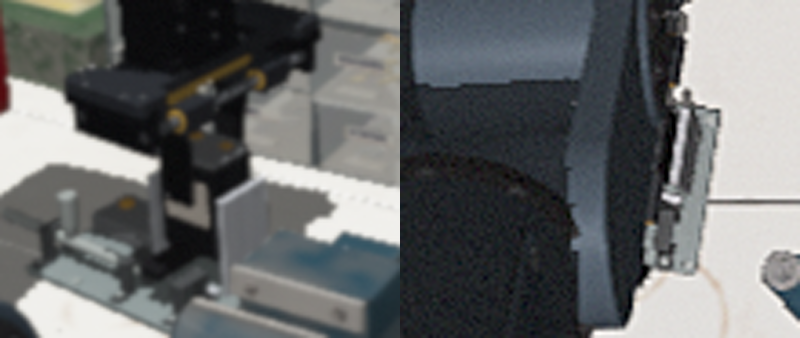

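The battery hangs between the bay walls (scene crop, about (205,210)), with its foot towards the bolt and its path clear. I'll lower it with force monitoring.

```bash
python3 - <<'E'
from rob import *
b=[.5050,.1416]; fz0=st()["ft_force"][2]; z=.0775
while z>.0505:
    z-=.0015; manip.move_straight([*b,z],vel=.03); s=st(); f=np.array(s["ft_force"])
    print(round(z,4),np.round(s["eef_pos"],4),np.round(f,1))
    if f[2]-fz0>3.5: break
show("stop")
E
```

```text
0.076 [0.5049 0.1416 0.076 ] [ 0.5 -0.3 -5. ]
0.0745 [0.5049 0.1416 0.0744] [ 0.1  0.5 -4.8]
0.073 [0.5049 0.1416 0.0729] [-0.1  0.1 -4.3]
0.0715 [0.5049 0.1416 0.0714] [ 0.3  0.1 -4.4]
0.07 [0.5049 0.1416 0.0699] [-0.4 -0.2 -4.1]
0.0685 [0.5049 0.1416 0.0684] [ 0.4  0.1 -3.7]
0.067 [0.5049 0.1416 0.0669] [ 0.4 -0.3 -4.3]
0.0655 [0.5049 0.1416 0.0654] [ 0.9  0.2 -4.5]
0.064 [0.5049 0.1416 0.0639] [-0.5 -0.2 -4.2]
0.0625 [0.5049 0.1416 0.0624] [ 0.6  0.7 -5.3]
0.061 [0.5049 0.1416 0.0609] [ 0.3 -0.  -4.9]
0.0595 [0.5049 0.1416 0.0594] [-0.5 -1.  -5.3]
0.058 [0.5049 0.1416 0.0579] [ 0.3  0.6 -4.6]
0.0565 [0.5049 0.1416 0.0564] [-0.7 -0.  -4.6]
0.055 [0.5049 0.1416 0.0549] [ 0.5 -0.2 -4.2]
0.0535 [0.5049 0.1416 0.0534] [-0.6  0.4 -4.6]
0.052 [0.505  0.1416 0.0529] [-1.1 -0.9  6.8]
stop t39.4 p [0.505  0.1416 0.0529] f [-1.1 -0.9  6.8] w0.0437 ff 25.0
```

It touched down at TCP z = 0.053, exactly as predicted for the bay floor. Release, then drive the bolt home.

```bash
python3 - <<'E'
from rob import *
b=[.5050,.1416]
manip.gripper_to(.08,force=10); manip.hold(.3); show("released")
manip.move_straight([*b,.18],vel=.15)
k=.4302*ux+.2988*uy
R=best([k[0],k[1],.16],YAW+np.pi/2); manip.movep([k[0],k[1],.16],R); manip.gripper_to(.05,force=10); show("over knob")
manip.move_straight([k[0],k[1],.075],vel=.2); manip.move_straight([k[0],k[1],.044],vel=.07)
manip.gripper_to(0,force=20); s=show("pinched"); p=np.array(s["eef_pos"]); p[2]=.044
d=.042; manip.move_straight(list(p-uy*d),vel=.05); show("42")
while d<.056:
    d+=.0015; manip.move_straight(list(p-uy*d),vel=.03); s=st(); f=np.array(s["ft_force"])@uy
    print(round(d,4),round(float((p-np.array(s["eef_pos"]))@uy),4),round(float(f),2))
    if f>9: break
show("home")
E
```

```text
released t40.6 p [0.505  0.1416 0.052 ] f [ 0.1 -1.  -0.4] w0.0798 ff 0.0
ik [(78, 1.44), (102, 4.58)]
over knob t43.6 p [0.4655 0.2401 0.16  ] f [ 0.   0.1 -0.4] w0.0499 ff 0.0
pinched t45.5 p [0.4656 0.2401 0.0441] f [0.8 0.2 1.7] w0.0132 ff 20.0
42 t46.5 p [0.46   0.1979 0.0441] f [-0.7 -2.9  3.6] w0.0132 ff 20.0
0.0435 0.0434 0.32
0.045 0.0448 1.83
0.0465 0.0465 1.18
0.048 0.0482 1.57
0.0495 0.0497 1.04
0.051 0.0507 5.61
0.0525 0.0508 10.75
home t48.3 p [0.459  0.1898 0.0441] f [-0.4 10.9  3.7] w0.0130 ff 20.0
```

The bolt hit its stop after 50.8 mm of travel. Release, back off and check.

```bash
python3 - <<'E'
from rob import *
import cv2
p=np.array(st()["eef_pos"]); manip.gripper_to(.045); manip.move_straight([p[0],p[1],.2],vel=.15)
q=[.36,.36,.3]; manip.movep(q,best(q,YAW+np.pi/2)); manip.hold(.3); show("away")
ims=[]
for n,(x0,y0,w_,h_) in dict(scene=(195,150,110,100),top=(195,170,110,100)).items():
    c=viewer.read_camera(n); im=c["pixels"][y0:y0+h_,x0:x0+w_,::-1]; ims.append(cv2.resize(im,(400,int(400*h_/w_)),interpolation=cv2.INTER_CUBIC))
cv2.imwrite("pics/end.png",np.hstack(ims))
E
```

```text
ik [(23, 1.44), (203, 4.58)]
away t51.5 p [0.3606 0.3591 0.2993] f [0.2 0.1 0.2] w0.0449 ff 0.0
```

View pics/end.png

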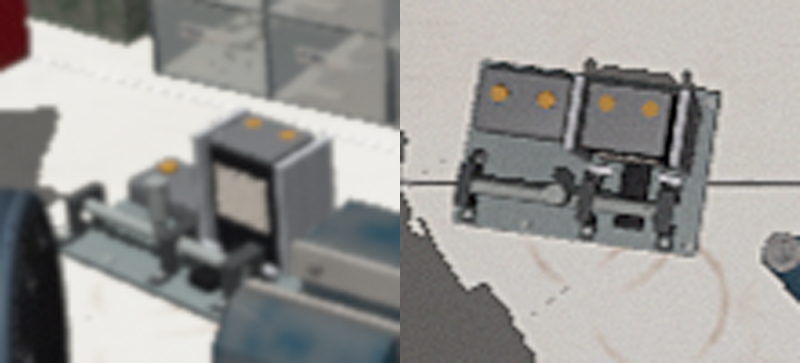

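The battery sits level with the walls (top-view crop, about (628,115)). The bolt runs over the foot at (632,205) into the keeper at (665,210), and the robot is clear. Handing in.

```bash
python3 -c "
from station import manip
print(manip.finish_job())"
```

```text
the job is handed in; nothing more can be done
None
```

The battery is seated flat in the bay with its foot under the bolt, the bolt is fully home in the keeper, and the job was handed in at about 52 s of the 72 s allowed; the judge returned no verdict.

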